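Put the dispersing discs away on their spindle

TASK

Put the three steel dispersing discs away on the pin of the storage spindle, hubs up: the largest at the bottom, then the middle one, then the smallest, each resting fully down on the one below, and finish by setting the black knob over the end of the pin so that it rests on the smallest disc. Leave the white bottle, the beaker and the brown jar standing where they are.

Things in the scene. Friction and masses are not known exactly. Their poses are not given: they have to be found in the camera images.
- spindle_stand: Storage spindle, fixed: round grey base 72 mm across, 10 mm high, with an upright steel pin in its centre, 10 mm thick, its last 7 mm tapering to 4 mm; tip 74 mm above the worktop. Origin: centre of the base's underside, at worktop level, z up. A disc down on the base has its underside 10 mm above the origin, each next disc 18 mm higher, the knob on top 64 mm above the origin.
- disc_large: The largest toothed steel dispersing disc, 84 mm across, 120 g, lying flat, hub up. Origin: centre of underside, z up; round, any yaw. Heights from the underside: hub, a tube 26 mm across with a 15 mm through bore, from 0 to 18 mm; plate 3 to 6 mm; rim teeth 0.5 to 7.5 mm. The hub's top 10 mm stand free for a grasp from above.
- disc_medium: The middle-sized toothed steel dispersing disc, 64 mm across, 90 g, lying flat, hub up. Origin: centre of underside, z up; round, any yaw. Heights from the underside: hub, a tube 26 mm across with a 15 mm through bore, from 0 to 18 mm; plate 3 to 6 mm; rim teeth 0.5 to 7.5 mm. The hub's top 10 mm stand free for a grasp from above.
- disc_small: The smallest toothed steel dispersing disc, 46 mm across, 60 g, lying flat, hub up. Origin: centre of underside, z up; round, any yaw. Heights from the underside: hub, a tube 26 mm across with a 15 mm through bore, from 0 to 18 mm; plate 3 to 6 mm; rim teeth 0.5 to 7.5 mm. The hub's top 10 mm stand free for a grasp from above.
- knob: Black plastic retaining knob, 28 mm across the foot and 34 mm tall, standing upright; its grip, 24 mm across (26 over fine ribs), runs from 18 to 32 mm above its underside. A blind bore 15 mm wide and 14 mm deep opens in the underside (slips over the pin, no thread). Origin: centre of the underside, z up. About 40 g.
- disperser: Fixed surroundings, keep clear: tall dark-blue laboratory mixer. Two flat feet 46 mm high point to the robot (x 0.47 to 0.90, at y 0.02 to 0.09 and 0.49 to 0.56), its motor hangs between them, beyond x 0.53 and from 0.3 m up; clamp bars and a shaft lie below it beyond x 0.55. Origin: about the middle of its base, on the worktop.
- bottle: Bystander: low white bottle with a white cap, 71 mm across, 83 mm high, loose. Origin: centre of its underside, z up. Leave it standing.
- beaker: Bystander: clear beaker, 68 mm across, 72 mm high, loose. Origin: centre of its underside, z up. Leave it standing.
- jar: Bystander: small brown jar with a brown cap, 49 mm across, 76 mm high, loose. Origin: centre of its underside, z up. Leave it standing.

How it is judged (in metres and radians):
At the end, for the whole second after the job is handed in: On the pin (6 mm of its axis), hubs up, within 0.12 rad of upright, at rest: undersides of large, middle and small disc and knob 10, 28, 46 and 64 mm above the worktop (4 mm either way). Bottle, beaker and jar upright (0.1 rad), within 30 mm of their start (horizontal distance between each of disc_large, disc_medium, disc_small, knob and spindle_stand below 0.006 m and z of disc_large in the frame of spindle_stand between 0.006 and 0.014 m and angle between each of disc_large, disc_medium, disc_small, knob's own z axis and vertical below 0.12 rad and linear speed of each of disc_large, disc_medium, disc_small, knob below 0.02 m/s and z of disc_medium in the frame of spindle_stand between 0.024 and 0.032 m and z of disc_small in the frame of spindle_stand between 0.042 and 0.05 m and z of knob in the frame of spindle_stand between 0.06 and 0.068 m and angle between each of bottle, beaker, jar's own z axis and vertical below 0.1 rad and distance of each of bottle, beaker, jar from where it was at the start of the episode below 0.03 m); the robot touches nothing.
It fails at once if the bottle is knocked over or pushed away (distance of bottle from where it was at the start of the episode above 0.03 m or angle between bottle's own z axis and vertical above 0.35 rad).
It fails at once if the beaker is knocked over or pushed away (distance of beaker from where it was at the start of the episode above 0.03 m or angle between beaker's own z axis and vertical above 0.35 rad).
It fails at once if the jar is knocked over or pushed away (distance of jar from where it was at the start of the episode above 0.03 m or angle between jar's own z axis and vertical above 0.35 rad).
It also fails if it takes over 112 s, if anything falls off the work surface, if the arm or the gripper's body presses on something with over 40 N, if the wrist force passes 120 N, or if a joint passes its speed limit or range.

ROBOT

A 7-joint arm with a two-finger parallel gripper is mounted at the origin on a cart in front of the work surface, level with it; the furniture and walls round the work are solid. World frame = base frame: x ahead of the robot, y to its left, z up, the work surface at z = 0. Lengths are in mm, angles in rad, forces in N, time in s.
With the tool pointing down it reaches from about 400 to 875 mm from the base axis. Payload 4.4 kg.
Tool frame: the origin (TCP) lies midway between the tips of the shut fingers; the grasp point (between the pads) lies ctrl.grip_depth behind it (ctrl.grip_depth is the distance from the TCP to the grasp point, in mm); z points along the fingers, y is the line along which they close (so a half turn about z gives the same grasp; the last joint's range is limited). The gripper opens to 85 mm and grips with 20 to 120 N. Pads are 22 mm wide; open, the fingers measure 114 mm over their backs; the gripper's body (76 mm by 85 mm) begins 54 mm behind the grasp point. The pads swing forward as they close: fully open they stand 13 mm farther back than shut.
Start: joints at [-1.23, 0.628, 0.038, 1.517, -0.027, 0.996, -0.02], TCP at [257.165, 596.979, 231.313] pointing down, gripper open.
Joint ranges: [-3.06, 3.06], [-0.37, 2.12], [-1.25, 1.32], [0.18, 2.47], [-1.1, 4.24], [0.23, 1.98], [-2.94, 2.94]. Speed limits (rad/s): [2.57, 2.57, 3.14, 3.14, 3.14, 3.14, 3.14].

INTERFACE

Orientations are given as [roll, pitch, yaw] about the fixed x, y, z axes, in that order (R = Rz(yaw) Ry(pitch) Rx(roll)).
In Python, from cell import ctrl gives the robot as it stands.
- The arm moves only by the tool carry_out, never from a script. Its argument "deltas" is one flat list of numbers, 7 for each row, row after row: the turn, a rotation vector about the tool's x, y, z in degrees, then the shift along the tool's x, y, z in m, then the closure, from -1 (fully open) to 1 (shut). In form: [wx, wy, wz, dx, dy, dz, claw, wx, wy, wz, dx, dy, dz, claw, ...]. A call has 1 to 12 rows; each row shifts and turns the commanded pose from where the row before left it, along the tool's axes as they then stand; what a row does not reach is not made up. A row lasts 1/8 s, in which the tool goes at most 62.5 mm and 10.7 degrees, less where a joint would pass 70% of its speed; a pose out of reach is approached as far as the arm can. A call with a gripper value outside its range is refused whole. The fingers move at their own pace and stop on an object; the grip force is fixed at half the most. Time passes only in rows, so rows that do not move let the fingers close. It gives the time, the measured TCP pose, the force, the opening and the grip force at its end, in the units of the state.
- ctrl.read_state(): the state, without advancing time (a new reading comes with each control period).
- ctrl.get_image(name): name is "scene" or "top" or "wrist"; returns the picture (400x640x3 uint8, red, green, blue); there is no depth.
- ctrl.calibration(name): a dict with "mtx" (3x3 intrinsics, pixels), "R" (3x3) and "t" (3): a world point X has camera coordinates R X + t. Camera axes: x right, y down, z forward; pixel columns grow to the right and rows downward; lengths in mm; the calibration is good to about 2 mm. A picture is of the moment at which its call begins: read the wrist's pose just before it. calibration takes no time and is no camera call; for the wrist camera it gives the pose at the moment of the call.
- ctrl.finish_job(): hands the job in; it is judged then, once.
The state is a dict: "clock": time; "qpos": joint angles; "qd": joint speeds; "tau": joint torques, N m; "eef_pos": TCP position; "tool_rot": TCP orientation; "force": force on the tool from outside, world axes, zero at the start; "torque": the same for the moment, N m; "width": finger opening in mm; "gripper_force": force on a finger pad.
Only numpy, scipy, OpenCV 4.12 (cv2) and the standard library are available. Lean on these libraries where they do the work, as an engineer would, in place of code of your own. Each camera call takes 0.05 s, during which the arm holds its last target. There are 200 camera calls.

## Working session

There is one attempt and no reset: what is moved stays moved. The work goes in short steps, Python scripts to look and compute and a tool call to move; the robot and the scene stay as the last step left them, time stands still between calls to the robot, and variables do not carry over. Pictures are saved under pics/ and viewed, at most 17 in all, crops included, and the job is handed in when it is done.

Besides the shell and the picture viewer there is one more tool, called after "Call:" as a command line: name --argument value ..., lists and objects as JSON in quotes. carry_out: Moves the arm, as the interface text tells. Its arguments: {"type":"object","properties":{"deltas":{"type":"array"}},"required":["deltas"]}

```bash
mkdir -p pics; ls; python3 - <<'E'
from cell import ctrl
import cv2
s=ctrl.read_state();print(s, ctrl.grip_depth)
for n in("top","scene"):
    cv2.imwrite(f"pics/{n}0.png",ctrl.get_image(n)[:,:,::-1]);c=ctrl.calibration(n);print(n,c)
E
```

```text
pics
{'clock': 0.0, 'qpos': array([-1.2297982 ,  0.62934301,  0.03840317,  1.51838634, -0.02699521,
        0.99632404, -0.01998857]), 'qd': array([-0.00019492,  0.00089369,  0.00108744,  0.00099592, -0.00031475,
        0.00036382,  0.00027751]), 'tau': array([-2.24851469e-04, -5.63399184e+01,  1.22633860e+00, -1.93445295e+01,
        1.10831286e-02,  1.03092432e-02, -6.91281965e-07]), 'eef_pos': array([256.88533967, 596.38255975, 230.38455649]), 'tool_rot': array([-3.13964868e+00,  7.30821473e-06,  2.73483952e+00]), 'force': array([ 0.33396338, -0.74148995,  0.20018238]), 'torque': array([-0.0271294 , -0.06713042,  0.0516234 ]), 'gripper_force': 0.0, 'width': 85.59240124221188} 18.700000000000003
top {'mtx': array([[452.73055336,   0.        , 327.38141923],
       [  0.        , 452.73055336, 193.14131235],
       [  0.        ,   0.        ,   1.        ]]), 'R': array([[ 0.09573475, -0.99539411,  0.00504245],
       [-0.97502633, -0.09479325, -0.20084295],
       [ 0.20039588,  0.01431113, -0.97961048]]), 't': array([ -60.04771889,  538.94427119, 1097.10943685])}
scene {'mtx': array([[362.10984537,   0.        , 318.23125194],
       [  0.        , 362.10984537, 200.03117503],
       [  0.        ,   0.        ,   1.        ]]), 'R': array([[ 0.84324394, -0.53696173, -0.02473367],
       [-0.28328523, -0.4048239 , -0.86940617],
       [ 0.45682505,  0.74012817, -0.49347863]]), 't': array([-464.04749707,  171.44716504,  666.39231273])}
```

View pics/top0.png

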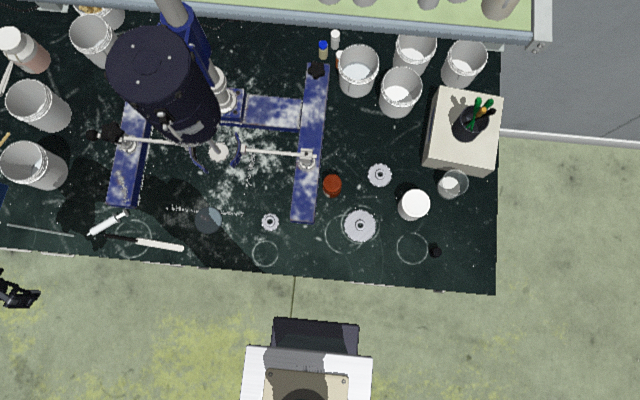

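View pics/scene0.png

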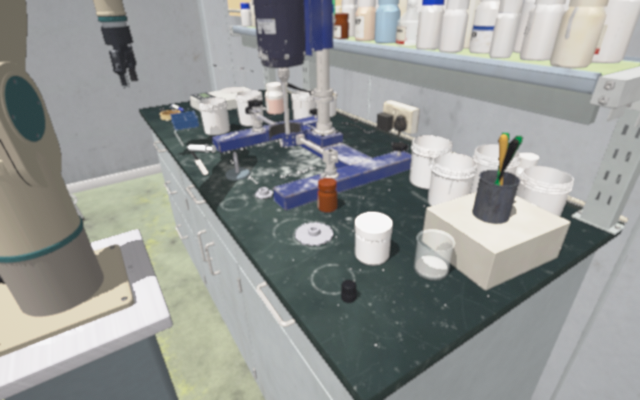

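The top view shows the large disc at about (360,225), the middle one at (379,175), the small one at (270,222), the knob at (435,250) and probably the spindle at (208,220). The bottle is at (414,204), the jar at (332,185) and the beaker at (453,184).

```bash
cat > h.py <<'E'
from cell import ctrl
import numpy as np, cv2
def ray(c,uv,z):
    d=c["R"].T@np.linalg.solve(c["mtx"],[uv[0],uv[1],1.]); o=-c["R"].T@c["t"]
    return (o+d*(z-o[2])/d[2])
def proj(c,X):
    p=c["mtx"]@(c["R"]@np.array(X,float)+c["t"]); return p[:2]/p[2]
E
python3 - <<'E'
from h import *
c=ctrl.calibration("top")
for n,uv,z in [("L",(360,225),18),("M",(379,175),18),("S",(270,222),18),("knob",(435,250),34),("base",(208,220),10),("bottle",(414,204),83),("jar",(332,185),76),("beaker",(453,184),72)]:
    print(n,ray(c,uv,z).round(0))
im=ctrl.get_image("top")[:,:,::-1]
cv2.imwrite("pics/top1.png",cv2.resize(im[150:275,180:470],None,fx=2.75,fy=2.75,interpolation=cv2.INTER_CUBIC))
E
```

```text
L [ 474. -100.   18.]
M [ 612. -139.   18.]
S [459. 133.  18.]
knob [ 427. -293.   34.]
base [450. 296.  10.]
bottle [ 530. -224.   83.]
jar [560. -18.  76.]
beaker [ 593. -321.   72.]
```

View pics/top1.png

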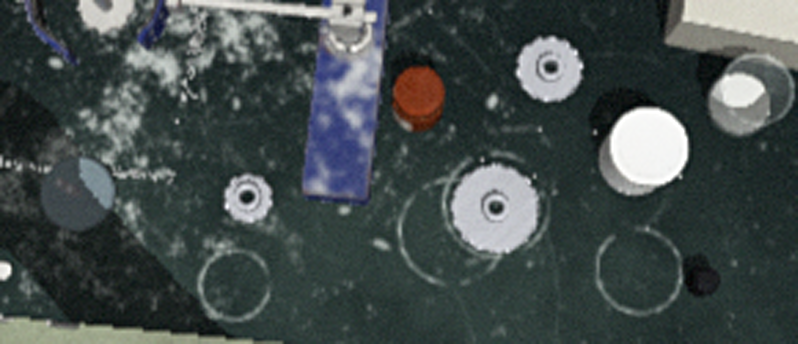

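The crop confirms these positions, with the pin base at (208.4,220.2). Next I turn the fingers so they close along world x and hover over the spindle for a wrist view.

Call:
carry_out --deltas '[0,0,9.527,0,0,0,-1,0,0,9.527,0,0,0,-1,0,0,9.527,0,0,0,-1,0,0,9.527,0,0,0,-1,0,0,9.527,0,0,0,-1,0,0,9.527,0,0,0,-1,0,0,9.527,0,0,0,-1]'

```text
clock: 1.02
eef_pos: [256.9, 596.8, 230.9]
tool_rot: [-3.141, 0.001, 1.565]
force: [0.2, -0.5, -0.1]
width: 85.0
gripper_force: 0.0
```

Call:
carry_out --deltas '[0,0,0,-0.043,0.02,0,-1,0,0,0,-0.043,0.02,0,-1,0,0,0,-0.043,0.02,0,-1,0,0,0,-0.043,0.02,0,-1,0,0,0,-0.043,0.02,0,-1,0,0,0,-0.043,0.02,0,-1,0,0,0,-0.043,0.02,0,-1,0,0,0,0,0,0,-1,0,0,0,0,0,0,-1]'

```text
clock: 2.15
eef_pos: [396.9, 296.6, 231.3]
tool_rot: [-3.141, -0.001, 1.571]
force: [-0.2, 0.6, -0.0]
width: 85.8
gripper_force: 0.0
```

```bash
python3 - <<'E'
from h import *
s=ctrl.read_state();print(s["clock"],s["eef_pos"],s["tool_rot"],s["qpos"])
c=ctrl.calibration("wrist");print(c, -c["R"].T@c["t"])
cv2.imwrite("pics/w1.png",ctrl.get_image("wrist")[:,:,::-1])
for z in(10,74):print(proj(c,(450,296,z)))
E
```

```text
2.15 [396.89994384 296.55910071 231.25888309] [-3.14116291e+00 -6.08554261e-04  1.57097275e+00] [-0.96573563  0.43109056  0.37782491  1.94664334 -0.21702114  0.80282296
 -0.4674985 ]
{'mtx': array([[277.06415561,   0.        , 316.2324853 ],
       [  0.        , 277.06415561, 204.81415921],
       [  0.        ,   0.        ,   1.        ]]), 'R': array([[ 9.99997566e-01,  2.02995805e-03,  8.64256817e-04],
       [ 1.69978198e-03, -9.58591513e-01,  2.84779601e-01],
       [ 1.40655989e-03, -2.84777439e-01, -9.58592631e-01]]), 't': array([-397.50820081,  246.23586312,  462.67540374])} [396.43790539 368.60605023 373.73783074]
[356.05662896 179.39391314]
[364.03684965 190.72288662]
```

View pics/w1.png

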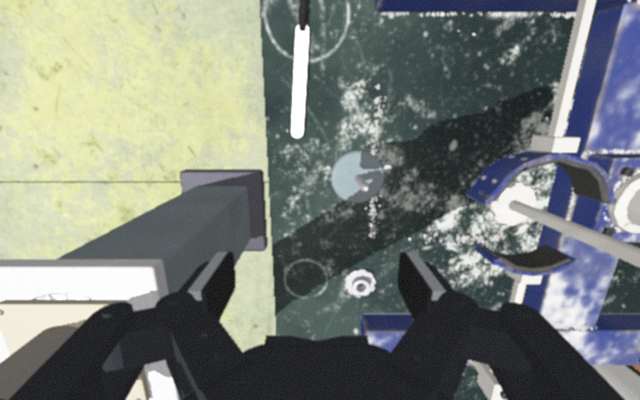

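The wrist view shows the base centred near (358,175), the pin, and the small disc near (360,284). I'll zoom in on both for sub-pixel values.

```bash
python3 - <<'E'
import cv2,numpy as np
im=cv2.imread("pics/w1.png")
a=im[145:205,325:395];b=im[255:315,325:395]
g=lambda x:cv2.resize(x,None,fx=5.5,fy=5.5,interpolation=cv2.INTER_CUBIC)
cv2.imwrite("pics/w1z.png",np.hstack([g(a),g(b)]))
E
```

```text
(no output)
```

View pics/w1z.png

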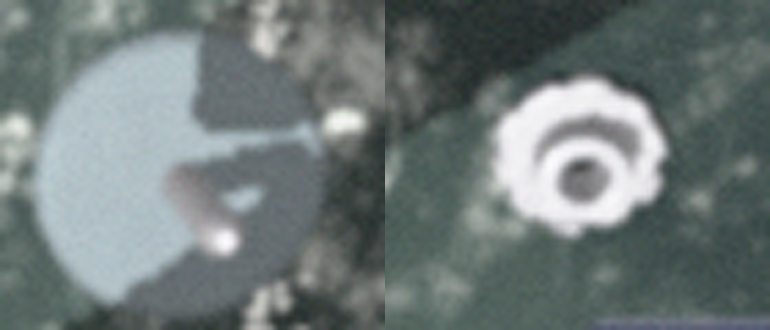

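In the crop the base centre is at (180,172), the pin tip at (225,241) and the small hub top at (198,177).

```bash
python3 - <<'E'
from h import *
c=ctrl.calibration("wrist");f=lambda a,b,y0,z:print(ray(c,(325+a/5.5-.4,y0+b/5.5-.4),z).round(1))
f(180,172,145,10);f(225,241,145,74);f(198,177,255,18);f(197,156,255,6)
t=ctrl.calibration("top")
for n,uv,z in [("L",(360,225.3),18),("M",(379.6,174),18),("S",(269.4,221.6),18),("knob",(435,250.7),34),("base",(208,220),10)]:
    print(n,ray(t,uv,z).round(1))
E
```

```text
[451.2 301.4  10. ]
[451.2 299.3  74. ]
[462.3 138.2  18. ]
[463.9 137.    6. ]
L [473.3 -99.6  18. ]
M [ 614.7 -140.2   18. ]
S [460.2 135.   18. ]
knob [ 424.9 -292.7   34. ]
base [450.  296.1  10. ]
```

Call:
carry_out --deltas '[0,0,0,-0.0565,0.011,0,-1,0,0,0,-0.0565,0.011,0,-1,0,0,0,-0.0565,0.011,0,-1,0,0,0,-0.0565,0.011,0,-1,0,0,0,-0.0565,0.011,0,-1,0,0,0,-0.0565,0.011,0,-1,0,0,0,-0.0565,0.011,0,-1,0,0,0,0,0,0,-1,0,0,0,0,0,0,-1]'

```text
clock: 3.32
eef_pos: [474.3, -97.9, 230.9]
tool_rot: [-3.141, -0.001, 1.573]
force: [-0.3, 0.5, 0.5]
width: 85.5
gripper_force: 0.0
```

```bash
python3 - <<'E'
from h import *
s=ctrl.read_state();print(s["clock"],s["eef_pos"],s["tool_rot"],s["qpos"])
c=ctrl.calibration("wrist");np.savez("c2.npz",**c)
im=ctrl.get_image("wrist")[:,:,::-1]; cv2.imwrite("pics/w2f.png",im)
cv2.imwrite("pics/w2.png",cv2.resize(im,None,fx=1.25,fy=1.25,interpolation=cv2.INTER_CUBIC))
E
```

```text
3.325 [474.32364426 -97.92507983 230.9066749 ] [-3.14069761e+00 -1.03378061e-03  1.57264946e+00] [-0.1497748   0.42080212  0.41399571  1.97428823 -0.23379169  0.79335634
  0.39920376]
```

View pics/w2.png

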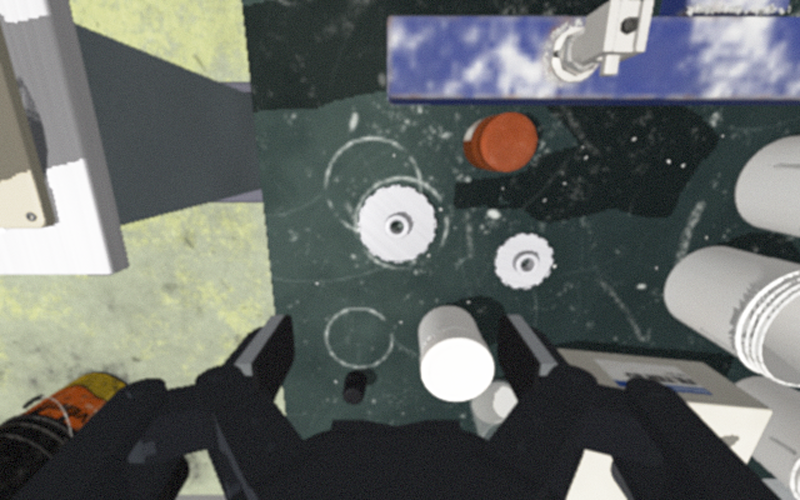

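The large disc's hub is at (398,226)/1.25, the middle one's at (526,264)/1.25 and the knob at (355,385)/1.25. I'll refine these from the plate outlines and bore centroids.

```bash
cat >> h.py <<'E'
def disc(im,c,uv,half=34):
    u0,v0=int(uv[0])-half,int(uv[1])-half
    g=cv2.cvtColor(np.ascontiguousarray(im[v0:v0+2*half,u0:u0+2*half]),cv2.COLOR_BGR2GRAY)
    _,m=cv2.threshold(g,0,255,cv2.THRESH_BINARY|cv2.THRESH_OTSU)
    cs,_=cv2.findContours(m,cv2.RETR_EXTERNAL,cv2.CHAIN_APPROX_NONE)
    k=[x for x in cs if cv2.pointPolygonTest(x,(half,half),False)>=0]
    k=max(k,key=cv2.contourArea);(x,y),r=cv2.minEnclosingCircle(k)
    M=cv2.moments(k);x,y=M["m10"]/M["m00"],M["m01"]/M["m00"]
    P=ray(c,(u0+x,v0+y),7); e=ray(c,(u0+x+r,v0+y),7)
    # bore: dark centroid in small window
    w=im[int(uv[1])-5:int(uv[1])+6,int(uv[0])-5:int(uv[0])+6].mean(2); d=np.clip(np.percentile(w,60)-w,0,None)
    yy,xx=np.mgrid[-5:6,-5:6]; d[xx**2+yy**2>20]=0; b=(int(uv[0])+(d*xx).sum()/d.sum(),int(uv[1])+(d*yy).sum()/d.sum())
    return P.round(1),"r",round(e[0]-P[0],1),"bore",ray(c,b,16).round(1)
E
python3 - <<'E'
from h import *
c=dict(np.load("c2.npz"));im=cv2.imread("pics/w2f.png")
print(disc(im,c,(318,181)),disc(im,c,(421,211)))
print(ray(c,(284,307.5),34))
im1=cv2.imread("pics/w1.png")
E
```

```text
(array([474.8, -98. ,   7. ]), 'r', np.float64(43.6), 'bore', array([474.9, -99.1,  16. ])) (array([ 616.5, -139.5,    7. ]), 'r', np.float64(34.0), 'bore', array([ 615.4, -140.5,   16. ]))
[ 428.62775842 -280.55375242   34.        ]
```

Call:
carry_out --deltas '[0,0,0,-0.0007,0.0005,0.05,0,0,0,0,0,0,0.05,0,0,0,0,0,0,0.05,0,0,0,0,0,0,0.035,0,0,0,0,0,0,0.02,0,0,0,0,0,0,0.01,0,0,0,0,0,0,0.007,0,0,0,0,0,0,0,0,0,0,0,0,0,0,0]'

```text
clock: 4.5
eef_pos: [475.2, -100.2, 9.9]
tool_rot: [3.14, 0.0, 1.571]
force: [0.1, -0.1, 0.7]
width: 42.8
gripper_force: 0.0
```

Call:
carry_out --deltas '[0,0,0,0,0,0,1,0,0,0,0,0,0,1,0,0,0,0,0,0,1,0,0,0,0,0,0,1,0,0,0,0,0,0,1]'

```text
clock: 5.12
eef_pos: [475.2, -100.3, 10.2]
tool_rot: [3.14, -0.0, 1.571]
force: [-0.7, 0.1, 6.4]
width: 22.3
gripper_force: 58.5
```

Width 22.3 is below the 26 mm hub, so the tips probably hold only its upper edge. I'll reopen, go a little lower and grip again.

Call:
carry_out --deltas '[0,0,0,0,0,0,0,0,0,0,0,0,0,0,0,0,0,0,0,0.002,0,0,0,0,0,0,0.002,0,0,0,0,0,0,0,0]'

```text
clock: 5.75
eef_pos: [474.5, -100.2, 5.0]
tool_rot: [-3.141, -0.0, 1.571]
force: [0.2, -0.4, 0.4]
width: 42.8
gripper_force: 0.0
```

Call:
carry_out --deltas '[0,0,0,0,0,0,1,0,0,0,0,0,0,1,0,0,0,0,0,0,1,0,0,0,0,0,0,1,0,0,0,0,0,0,1]'

```text
clock: 6.38
eef_pos: [475.1, -100.4, 6.2]
tool_rot: [3.14, -0.0, 1.571]
force: [-0.3, -0.5, 10.8]
width: 22.9
gripper_force: 60.4
```

```bash
python3 - <<'E'
from h import *
s=ctrl.read_state();print(s["clock"],s["eef_pos"],s["width"])
c=ctrl.calibration("wrist");np.savez("c3.npz",**c)
im=ctrl.get_image("wrist")[:,:,::-1]; cv2.imwrite("pics/w3f.png",im)
print(proj(c,(475,-99,18)))
cv2.imwrite("pics/w3.png",cv2.resize(im[180:380,190:460],None,fx=2.9,fy=2.9,interpolation=cv2.INTER_CUBIC))
E
```

```text
6.375 [ 475.14294411 -100.36482252    6.22518092] 22.927300406594693
[316.39409989 263.01805892]
```

View pics/w3.png

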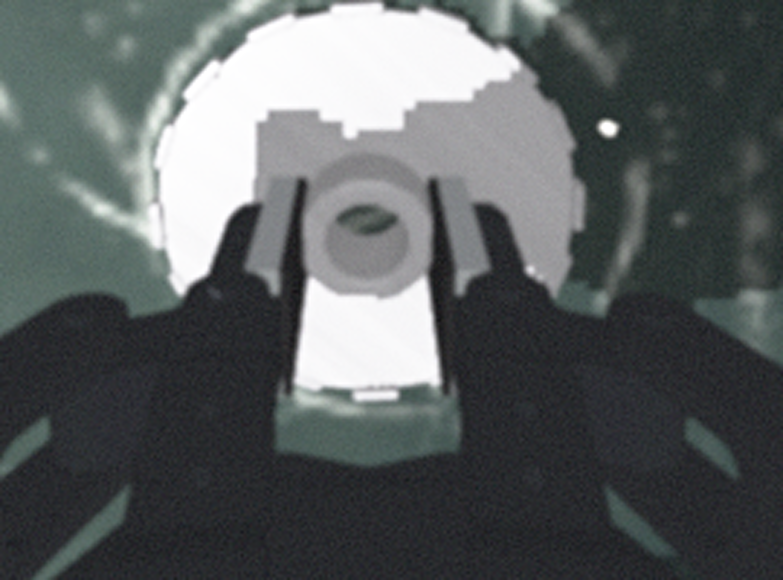

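The hub is held centred between the pads, top centre near (368,238) in the crop. Lifting and carrying it to just short of the pin.

Call:
carry_out --deltas '[0,0,0,0,0,-0.01,1,0,0,0,0,0,-0.03,1,0,0,0,0,0,-0.05,1,0,0,0,0,0,-0.04,1,0,0,0,0,0,-0.02,1]'

```text
clock: 7.05
eef_pos: [475.3, -100.3, 157.6]
tool_rot: [3.139, 0.0, 1.571]
force: [0.4, 0.2, -1.6]
width: 22.9
gripper_force: 59.9
```

Call:
carry_out --deltas '[0,0,0,0.03,-0.003,0,1,0,0,0,0.045,-0.003,0,1,0,0,0,0.045,-0.003,0,1,0,0,0,0.045,-0.003,0,1,0,0,0,0.045,-0.003,0,1,0,0,0,0.045,-0.003,0,1,0,0,0,0.045,-0.003,0,1,0,0,0,0.035,-0.003,0,1,0,0,0,0,0,0,1,0,0,0,0,0,0,1,0,0,0,0,0,0,1]'

```text
clock: 8.43
eef_pos: [450.8, 233.3, 155.5]
tool_rot: [-3.141, 0.001, 1.569]
force: [-0.0, 0.3, -1.7]
width: 22.8
gripper_force: 60.1
```

```bash
python3 - <<'E'
from h import *
s=ctrl.read_state();print(s["clock"],s["eef_pos"],s["width"],s["tool_rot"])
c=ctrl.calibration("wrist");np.savez("c4.npz",**c)
im=ctrl.get_image("wrist")[:,:,::-1]; cv2.imwrite("pics/w4f.png",im)
for z in(74,10):print(proj(c,(451.2,300,z)))
cv2.imwrite("pics/w4.png",cv2.resize(im[120:320,190:460],None,fx=2.9,fy=2.9,interpolation=cv2.INTER_CUBIC))
E
```

```text
8.425 [450.77916932 233.33252943 155.46069439] 22.789410229411285 [-3.14143935e+00  5.72535114e-04  1.56861370e+00]
[316.87652818 129.57892507]
[316.66020252 127.93648966]
```

View pics/w4.png

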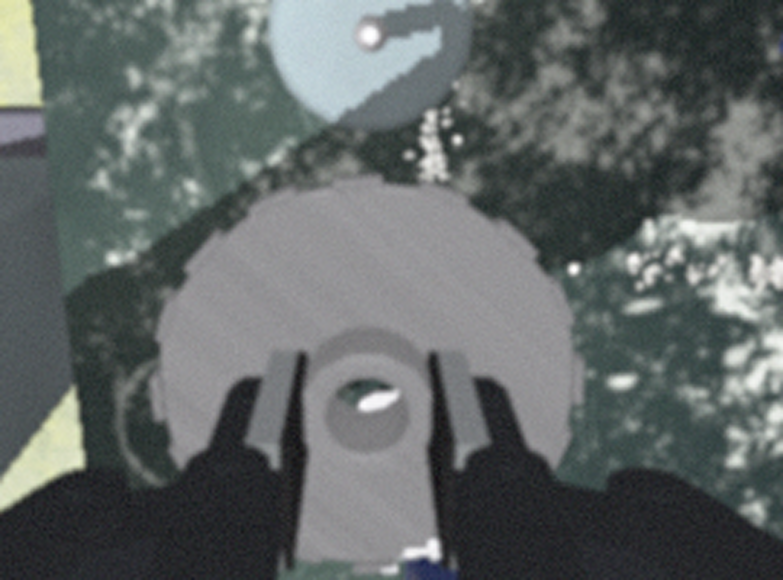

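The pin tip is at (369,34) in the crop, the base is centred around x=370, and the bore's top centre is at (369,414).

```bash
python3 - <<'E'
from h import *
c=dict(np.load("c4.npz"));f=lambda a,b,z:ray(c,(190+a/2.9-.3,120+b/2.9-.3),z)
p=f(369,34,74);h=f(369,414,167.3);print(p,f(370,26,10),h,p-h)
E
```

```text
[451.25117237 298.60811145  74.        ] [451.82737374 299.29574757  10.        ] [450.94146785 235.06310202 167.3       ] [  0.30970453  63.54500943 -93.3       ]
```

Call:
carry_out --deltas '[0,0,0,0.032,0.0005,0,1,0,0,0,0.032,0,0,1,0,0,0,0,0,0.03,1,0,0,0,0,0,0.03,1,0,0,0,0,0,0.01,1,0,0,0,0,0,0.007,1,0,0,0,0,0,0.007,1,0,0,0,0,0,0.006,1,0,0,0,0,0,0,1]'

```text
clock: 9.6
eef_pos: [451.1, 298.8, 65.2]
tool_rot: [-3.141, 0.0, 1.571]
force: [-0.5, 0.9, -1.3]
width: 23.1
gripper_force: 60.1
```

Call:
carry_out --deltas '[0,0,0,0,0,0.012,1,0,0,0,0,0,0.012,1,0,0,0,0,0,0.012,1,0,0,0,0,0,0.008,1,0,0,0,0,0,0.004,1,0,0,0,0,0,0,1]'

```text
clock: 10.35
eef_pos: [451.2, 298.7, 17.1]
tool_rot: [-3.141, 0.0, 1.571]
force: [-0.3, -0.4, -0.7]
width: 22.9
gripper_force: 60.1
```

Call:
carry_out --deltas '[0,0,0,0,0,0,0,0,0,0,0,0,0,0,0,0,0,0,0,0,0,0,0,0,0,0,-0.03,0,0,0,0,0,0,-0.06,0,0,0,0,0,0,-0.06,0,0,0,0,0,0,-0.06,0]'

```text
clock: 11.22
eef_pos: [450.8, 298.7, 229.4]
tool_rot: [3.142, -0.0, 1.571]
force: [-0.7, 2.1, -0.1]
width: 42.5
gripper_force: 0.0
```

Call:
carry_out --deltas '[0,0,0,-0.06,0,0,0,0,0,0,-0.06,0,0,0,0,0,0,-0.06,0,0,0,0,0,0,-0.06,0,0,0,0,0,0,-0.06,0,0,0,0,0,0,-0.05,0.03,0,0,0,0,0,-0.045,0.04,0,0,0,0,0,-0.045,0.04,0,0,0,0,0,0,0.05,0,0,0,0,0,0,0.005,0,0,0,0,0,0,0,0,0,0,0,0,0,0,0,0]'

```text
clock: 12.72
eef_pos: [614.9, -140.9, 227.4]
tool_rot: [-3.141, -0.0, 1.571]
force: [-0.9, -0.2, -0.4]
width: 42.6
gripper_force: 0.0
```

```bash
python3 - <<'E'
from h import *
s=ctrl.read_state();print(s["clock"],s["eef_pos"],s["width"],s["tool_rot"],s["qpos"])
c=ctrl.calibration("wrist");im=np.ascontiguousarray(ctrl.get_image("wrist")[:,:,::-1]);cv2.imwrite("pics/w5f.png",im)
p=proj(c,(615.5,-140,16));print(p,disc(im,c,p))
t=np.ascontiguousarray(ctrl.get_image("top")[:,:,::-1])
cv2.imwrite("pics/t5.png",np.vstack([cv2.resize(t[200:240,180:240],(600,400),interpolation=cv2.INTER_CUBIC),cv2.resize(im[120:260,220:430],(300,200),interpolation=cv2.INTER_CUBIC).repeat(1,0)if 0 else cv2.copyMakeBorder(cv2.resize(im[140:240,260:410],(300,200)),0,0,0,300,0)]))
E
```

```text
12.725 [ 614.87513823 -140.94609353  227.42211399] 42.605039142961736 [-3.14052546e+00 -3.98916955e-04  1.57054379e+00] [-0.12685535  0.656693    0.52650297  1.58731174 -0.3731312   1.00050013
  0.51296259]
[316.83563954 179.64124898] (array([ 616.8, -139.8,    7. ]), 'r', np.float64(32.9), 'bore', array([ 615.5, -140. ,   16. ]))
```

View pics/t5.png

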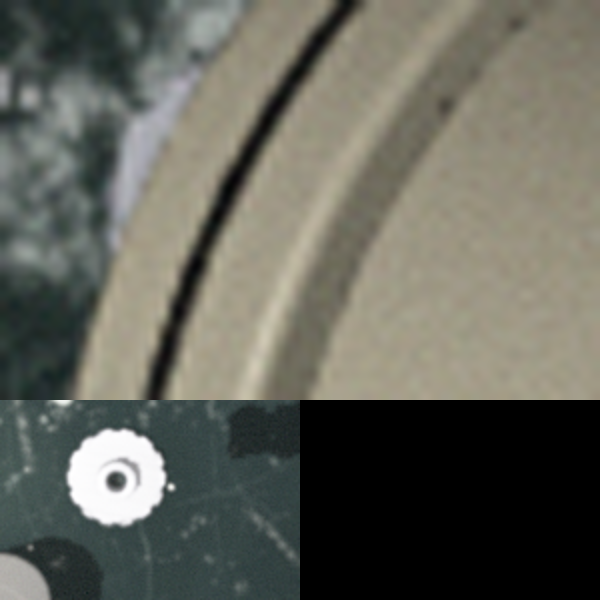

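The top camera is blocked by the arm. The wrist view shows the middle disc with its bore at about pixel (318,180), i.e. (616,-140). Descending to grip.

Call:
carry_out --deltas '[0,0,0,0.0015,0.001,0.05,0,0,0,0,0,0,0.05,0,0,0,0,0,0,0.05,0,0,0,0,0,0,0.035,0,0,0,0,0,0,0.02,0,0,0,0,0,0,0.01,0,0,0,0,0,0,0.005,0,0,0,0,0,0,0,0,0,0,0,0,0,0,0]'

```text
clock: 13.95
eef_pos: [617.9, -139.9, 8.3]
tool_rot: [3.14, 0.0, 1.571]
force: [0.7, -0.3, 0.0]
width: 42.6
gripper_force: 0.0
```

Call:
carry_out --deltas '[0,0,0,0,0,0,1,0,0,0,0,0,0,1,0,0,0,0,0,0,1,0,0,0,0,0,0,1,0,0,0,0,0,0,1]'

```text
clock: 14.58
eef_pos: [617.7, -139.8, 8.4]
tool_rot: [3.14, -0.0, 1.571]
force: [-0.7, 0.6, 5.3]
width: 22.7
gripper_force: 58.5
```

Call:
carry_out --deltas '[0,0,0,0,0,-0.01,1,0,0,0,0,0,-0.03,1,0,0,0,0,0,-0.05,1,0,0,0,0,0,-0.04,1,0,0,0,0,0,-0.02,1,0,0,0,0.02,-0.0417,0,1,0,0,0,0.02,-0.0417,0,1,0,0,0,0.02,-0.0417,0,1,0,0,0,0.02,-0.0417,0,1]'

```text
clock: 15.7
eef_pos: [449.1, -59.1, 157.8]
tool_rot: [3.141, -0.0, 1.571]
force: [-0.9, 1.4, -2.2]
width: 22.6
gripper_force: 59.1
```

Call:
carry_out --deltas '[0,0,0,0.045,0,0,1,0,0,0,0.045,0,0,1,0,0,0,0.045,0,0,1,0,0,0,0.045,0,0,1,0,0,0,0.045,0,0,1,0,0,0,0.045,0,0,1,0,0,0,0.023,0,0,1,0,0,0,0,0,0,1,0,0,0,0,0,0,1,0,0,0,0,0,0,1]'

```text
clock: 16.95
eef_pos: [450.6, 231.8, 157.6]
tool_rot: [3.142, 0.0, 1.568]
force: [-0.1, -0.3, -0.4]
width: 23.1
gripper_force: 59.2
```

```bash
python3 - <<'E'
from h import *
s=ctrl.read_state();print(s["clock"],s["eef_pos"],s["width"],s["tool_rot"])
c=ctrl.calibration("wrist");np.savez("c6.npz",**c)
im=ctrl.get_image("wrist")[:,:,::-1]; cv2.imwrite("pics/w6f.png",im)
cv2.imwrite("pics/w6.png",cv2.resize(im[100:300,190:460],None,fx=2.9,fy=2.9,interpolation=cv2.INTER_CUBIC))
E
```

```text
16.95 [450.59101499 231.75609185 157.57151639] 23.099384768447035 [3.14150217e+00 3.14282691e-04 1.56836377e+00]
```

View pics/w6.png

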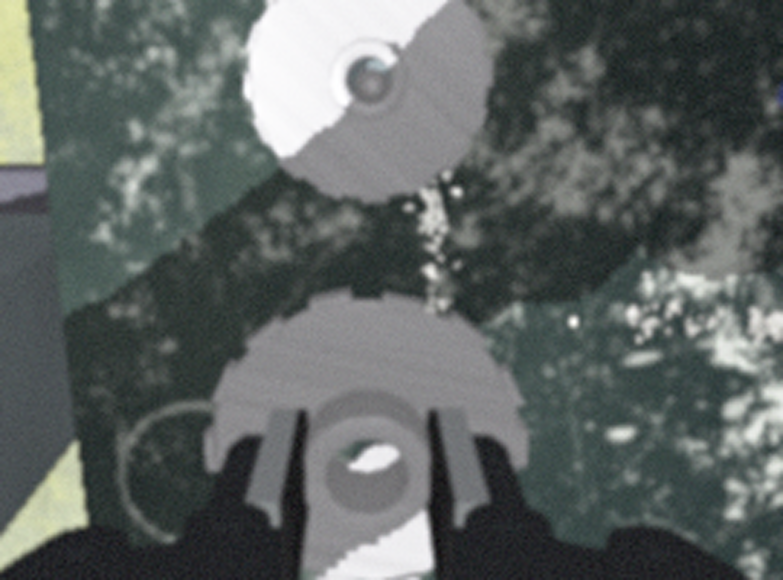

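The large disc sits flat on the base around the pin. The held middle disc's bore is at (369,476) in the crop.

```bash
python3 - <<'E'
from h import *
c=dict(np.load("c6.npz"));f=lambda a,b,z:ray(c,(190+a/2.9-.3,100+b/2.9-.3),z)
p=f(371,80,74);h=f(369,476,167.2);print(p,h,p-h)
E
```

```text
[451.6075101  300.13410828  74.        ] [450.7265931  231.47725103 167.2       ] [  0.880917    68.65685724 -93.2       ]
```

Call:
carry_out --deltas '[0,0,0,0.034,0.0006,0,1,0,0,0,0.0337,0,0,1,0,0,0,0,0,0.03,1,0,0,0,0,0,0.03,1,0,0,0,0,0,0.01,1,0,0,0,0,0,0.007,1,0,0,0,0,0,0.007,1,0,0,0,0,0,0.006,1,0,0,0,0,0,0,1]'

```text
clock: 18.12
eef_pos: [450.9, 301.0, 67.2]
tool_rot: [-3.141, -0.0, 1.571]
force: [0.7, 0.1, -1.0]
width: 22.8
gripper_force: 59.2
```

Call:
carry_out --deltas '[0,0,0,0,0,0.01,1,0,0,0,0,0,0.01,1,0,0,0,0,0,0.006,1,0,0,0,0,0,0.003,1,0,0,0,0,0,0,1]'

```text
clock: 18.75
eef_pos: [450.9, 300.8, 38.1]
tool_rot: [-3.141, 0.0, 1.571]
force: [-0.1, 0.0, -0.9]
width: 22.8
gripper_force: 59.2
```

Call:
carry_out --deltas '[0,0,0,0,0,0.001,1,0,0,0,0,0,0,0,0,0,0,0,0,0,0,0,0,0,0,0,0,0,0,0,0,0,0,-0.03,0,0,0,0,0,0,-0.06,0,0,0,0,0,0,-0.06,0,0,0,0,0,0,-0.04,0]'

```text
clock: 19.75
eef_pos: [451.6, 301.1, 230.1]
tool_rot: [3.139, -0.002, 1.571]
force: [0.9, 0.5, -1.0]
width: 42.9
gripper_force: 0.0
```

Call:
carry_out --deltas '[0,0,0,-0.055,0.004,0,0,0,0,0,-0.055,0.004,0,0,0,0,0,-0.053,0.004,0,0,0,0,0,0,0,0,0,0,0,0,0,0,0,0]'

```text
clock: 20.38
eef_pos: [463.0, 138.6, 227.4]
tool_rot: [-3.142, -0.001, 1.571]
force: [0.4, 0.1, -0.0]
width: 42.7
gripper_force: 0.0
```

```bash
python3 - <<'E'
from h import *
s=ctrl.read_state();print(s["clock"],s["eef_pos"],s["width"],s["tool_rot"])
c=ctrl.calibration("wrist");np.savez("c7.npz",**c);im=np.ascontiguousarray(ctrl.get_image("wrist")[:,:,::-1]);cv2.imwrite("pics/w7f.png",im)
p=proj(c,(462.3,137.5,16));print(p,disc(im,c,p,25))
cv2.imwrite("pics/w7.png",cv2.resize(im[0:240,220:420],None,fx=2.5,fy=2.5,interpolation=cv2.INTER_CUBIC))
E
```

```text
20.375 [462.9623501  138.62664122 227.38848962] 42.662067985053696 [-3.14157385e+00 -9.78531298e-04  1.57079078e+00]
[315.67192055 181.30029841] (array([464.2, 130.9,   7. ]), 'r', np.float64(24.9), 'bore', array([461.9, 136.9,  16. ]))
```

View pics/w7.png

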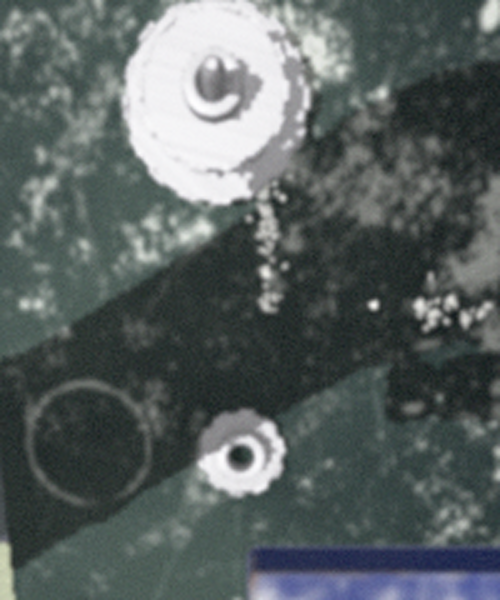

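The small disc's bore is at pixel (316,182), i.e. (462.3,137). The middle disc is stacked on the large one. Descending.

Call:
carry_out --deltas '[0,0,0,-0.001,-0.0005,0.05,0,0,0,0,0,0,0.05,0,0,0,0,0,0,0.05,0,0,0,0,0,0,0.035,0,0,0,0,0,0,0.02,0,0,0,0,0,0,0.01,0,0,0,0,0,0,0.005,0,0,0,0,0,0,0,0,0,0,0,0,0,0,0]'

```text
clock: 21.55
eef_pos: [463.0, 137.3, 7.9]
tool_rot: [3.14, -0.0, 1.571]
force: [0.5, -0.4, 1.1]
width: 42.3
gripper_force: 0.0
```

Call:
carry_out --deltas '[0,0,0,0,0,0,1,0,0,0,0,0,0,1,0,0,0,0,0,0,1,0,0,0,0,0,0,1,0,0,0,0,0,0,1]'

```text
clock: 22.18
eef_pos: [462.8, 137.2, 8.3]
tool_rot: [3.141, -0.001, 1.571]
force: [-1.3, -0.6, 7.4]
width: 23.1
gripper_force: 58.4
```

Call:
carry_out --deltas '[0,0,0,0,0,-0.01,1,0,0,0,0,0,-0.03,1,0,0,0,0,0,-0.05,1,0,0,0,0,0,-0.04,1,0,0,0,0,0,-0.02,1,0,0,0,0.032,-0.004,0,1,0,0,0,0.032,-0.004,0,1,0,0,0,0.031,-0.004,0,1,0,0,0,0,0,0,1,0,0,0,0,0,0,1,0,0,0,0,0,0,1]'

```text
clock: 23.55
eef_pos: [450.7, 230.7, 157.6]
tool_rot: [3.141, 0.0, 1.569]
force: [-0.7, -0.4, -0.6]
width: 23.0
gripper_force: 59.0
```

```bash
python3 - <<'E'
from h import *
s=ctrl.read_state();print(s["clock"],s["eef_pos"],s["width"],s["tool_rot"])
c=ctrl.calibration("wrist");np.savez("c8.npz",**c)
im=ctrl.get_image("wrist")[:,:,::-1]; cv2.imwrite("pics/w8f.png",im)
cv2.imwrite("pics/w8.png",cv2.resize(im[100:300,190:460],None,fx=2.9,fy=2.9,interpolation=cv2.INTER_CUBIC))
E
```

```text
23.55 [450.66786902 230.72321384 157.57970577] 23.00888811307999 [3.14144174e+00 3.94359070e-04 1.56883592e+00]
```

View pics/w8.png

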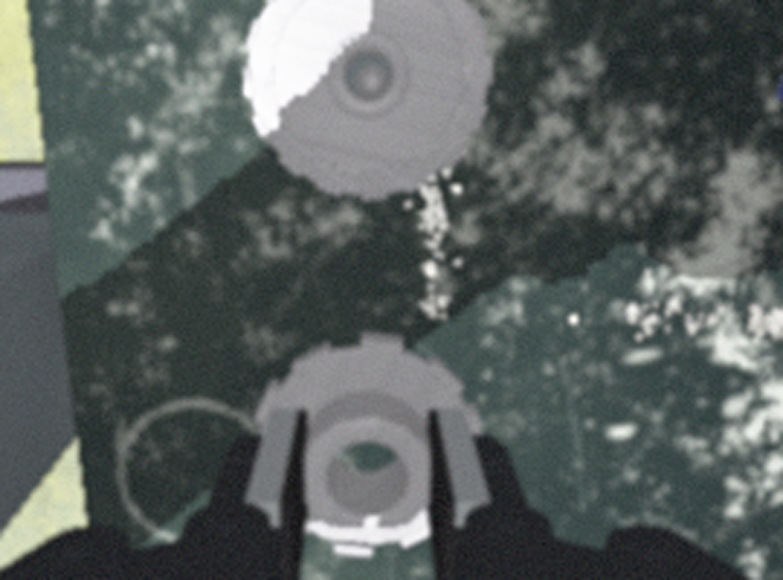

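The stack is level around the pin, and the small disc's bore is at (369,478), nearly the same as for the previous disc. Placing with about the same shift.

Call:
carry_out --deltas '[0,0,0,0.034,0.0006,0,1,0,0,0,0.0346,0,0,1,0,0,0,0,0,0.03,1,0,0,0,0,0,0.03,1,0,0,0,0,0,0.01,1,0,0,0,0,0,0.007,1,0,0,0,0,0,0.007,1,0,0,0,0,0,0.006,1,0,0,0,0,0,0,1]'

```text
clock: 24.72
eef_pos: [451.0, 300.6, 67.2]
tool_rot: [-3.141, -0.0, 1.571]
force: [0.0, 0.2, -1.8]
width: 22.8
gripper_force: 59.0
```

Call:
carry_out --deltas '[0,0,0,0,0,0.005,1,0,0,0,0,0,0.004,1,0,0,0,0,0,0.002,1,0,0,0,0,0,0,1]'

```text
clock: 25.22
eef_pos: [451.0, 300.5, 56.1]
tool_rot: [-3.141, 0.0, 1.571]
force: [0.3, -0.0, -0.1]
width: 22.9
gripper_force: 59.0
```

Call:
carry_out --deltas '[0,0,0,0,0,0.0012,1,0,0,0,0,0,0,0,0,0,0,0,0,0,0,0,0,0,0,0,0,0,0,0,0,0,0,-0.03,0,0,0,0,0,0,-0.05,0,0,0,0,0,0,-0.05,0,0,0,0,0,0,-0.04,0]'

```text
clock: 26.22
eef_pos: [451.3, 300.6, 227.2]
tool_rot: [3.14, -0.001, 1.571]
force: [1.2, 1.0, 0.6]
width: 42.8
gripper_force: 0.0
```

Call:
carry_out --deltas '[0,0,0,-0.058,-0.0025,0,0,0,0,0,-0.058,-0.0025,0,0,0,0,0,-0.058,-0.0025,0,0,0,0,0,-0.058,-0.0025,0,0,0,0,0,-0.058,-0.0025,0,0,0,0,0,-0.058,-0.0025,0,0,0,0,0,-0.058,-0.0025,0,0,0,0,0,-0.058,-0.0025,0,0,0,0,0,-0.058,-0.0025,0,0,0,0,0,-0.058,-0.0025,0,0,0,0,0,0,0,0,0,0,0,0,0,0,0,0]'

```text
clock: 27.72
eef_pos: [425.8, -278.9, 224.8]
tool_rot: [-3.141, -0.001, 1.57]
force: [0.3, 1.8, 0.4]
width: 42.8
gripper_force: 0.0
```

```bash
python3 - <<'E'
from h import *
s=ctrl.read_state();print(s["clock"],s["eef_pos"],s["width"],s["tool_rot"],s["qpos"])
c=ctrl.calibration("wrist");np.savez("c9.npz",**c);im=np.ascontiguousarray(ctrl.get_image("wrist")[:,:,::-1]);cv2.imwrite("pics/w9f.png",im)
print(proj(c,(425,-290,34)),proj(c,(425,-290,0)))
t=np.ascontiguousarray(ctrl.get_image("top")[:,:,::-1])
a=cv2.resize(im[120:240,240:400],(560,420),interpolation=cv2.INTER_CUBIC)
b=cv2.resize(t[195:245,190:230],(224,280),interpolation=cv2.INTER_CUBIC)
cv2.imwrite("pics/w9.png",np.hstack([a,cv2.copyMakeBorder(b,0,140,0,0,0)]))
E
```

```text
27.725 [ 425.75783442 -278.89610736  224.84070261] 42.79205826887419 [-3.14105759e+00 -1.19313548e-03  1.57014745e+00] [ 0.07811409  0.51208709  0.66326707  1.92425805 -0.41562897  0.84594308
  0.96045129]
[315.6589349  192.63175583] [315.68962334 186.56483908]
```

View pics/w9.png

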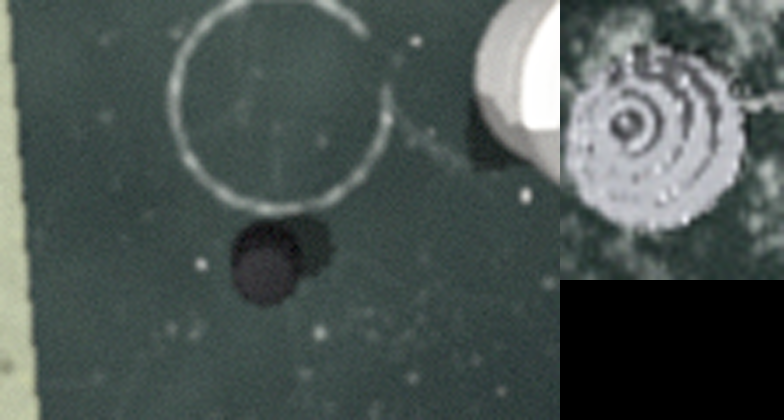

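The knob's top centre is at (268,274) in the crop, full-image pixel (316.2,197.9). The top view shows the stack concentric on the spindle.

```bash
python3 - <<'E'
from h import *
c=dict(np.load("c9.npz"));print(ray(c,(316.2,197.9),34))
E
```

```text
[ 425.67842788 -296.75644532   34.        ]
```

Call:
carry_out --deltas '[0,0,0,-0.0175,0,0,0,0,0,0,0,0,0.05,0,0,0,0,0,0,0.05,0,0,0,0,0,0,0.05,0,0,0,0,0,0,0.03,0,0,0,0,0,0,0.015,0,0,0,0,0,0,0.01,0,0,0,0,0,0,0,0,0,0,0,0,0,0,0]'

```text
clock: 28.95
eef_pos: [426.7, -297.4, 21.0]
tool_rot: [3.14, 0.001, 1.571]
force: [0.1, -0.4, 0.6]
width: 42.5
gripper_force: 0.0
```

Call:
carry_out --deltas '[0,0,0,0,0,0,1,0,0,0,0,0,0,1,0,0,0,0,0,0,1,0,0,0,0,0,0,1,0,0,0,0,0,0,1]'

```text
clock: 29.58
eef_pos: [426.6, -297.2, 21.2]
tool_rot: [3.14, 0.001, 1.571]
force: [-0.5, 0.9, 6.1]
width: 21.1
gripper_force: 58.5
```

Call:
carry_out --deltas '[0,0,0,0,0,-0.01,1,0,0,0,0,0,-0.03,1,0,0,0,0,0,-0.05,1,0,0,0,0,0,-0.04,1,0,0,0,0,0,-0.01,1]'

```text
clock: 30.2
eef_pos: [427.2, -297.8, 163.0]
tool_rot: [3.137, 0.003, 1.571]
force: [0.5, -0.7, -0.3]
width: 21.3
gripper_force: 59.0
```

Call:
carry_out --deltas '[0,0,0,0.048,0.0022,0,1,0,0,0,0.048,0.0022,0,1,0,0,0,0.048,0.0022,0,1,0,0,0,0.048,0.0022,0,1,0,0,0,0.048,0.0022,0,1,0,0,0,0.048,0.0022,0,1,0,0,0,0.048,0.0022,0,1,0,0,0,0.048,0.0022,0,1,0,0,0,0.048,0.0022,0,1,0,0,0,0.048,0.0022,0,1,0,0,0,0.048,0.0022,0,1]'

```text
clock: 31.58
eef_pos: [449.5, 232.6, 159.6]
tool_rot: [-3.14, 0.001, 1.571]
force: [1.0, -0.2, -0.3]
width: 21.2
gripper_force: 59.0
```

Call:
carry_out --deltas '[0,0,0,0,0,0,1,0,0,0,0,0,0,1,0,0,0,0,0,0,1]'

```text
clock: 31.95
eef_pos: [450.2, 229.4, 160.1]
tool_rot: [-3.141, 0.001, 1.568]
force: [0.0, -0.0, -0.9]
width: 20.9
gripper_force: 58.9
```

```bash
python3 - <<'E'
from h import *
s=ctrl.read_state();print(s["clock"],s["eef_pos"],s["width"],s["tool_rot"])
c=ctrl.calibration("wrist");np.savez("c10.npz",**c)
im=ctrl.get_image("wrist")[:,:,::-1]; cv2.imwrite("pics/w10f.png",im)
cv2.imwrite("pics/w10.png",cv2.resize(im[100:300,190:460],None,fx=2.9,fy=2.9,interpolation=cv2.INTER_CUBIC))
E
```

```text
31.95 [450.18049142 229.43439487 160.05413264] 20.915258931581263 [-3.14109716e+00  7.01253516e-04  1.56820099e+00]
```

View pics/w10.png

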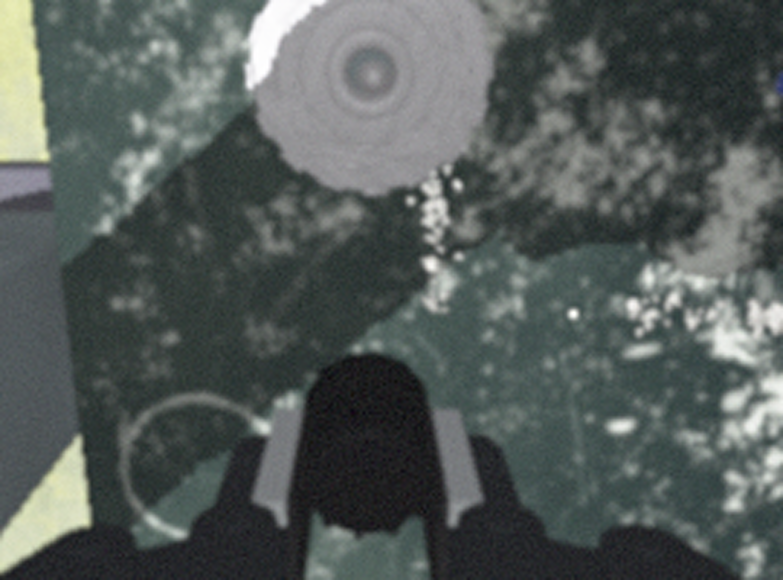

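The knob is upright in the grip. Its foot front edge is at row 354 and its top rear edge at row 532, with the pin at (372,74).

```bash
python3 - <<'E'
from h import *
c=dict(np.load("c10.npz"));f=lambda a,b,z:ray(c,(190+a/2.9-.3,100+b/2.9-.3),z).round(1)
print(f(368,354,138.9)-[0,14,0],f(368,532,172.9)+[0,12.5,0],f(373,74,74))
c=dict(np.load("c8.npz"));print(f(369,478,167.2),f(371,77,74))
E
```

```text
[450.2 227.8 138.9] [450.1 232.  172.9] [451.7 299.3  74. ]
[450.8 230.  167.2] [451.7 299.9  74. ]
```

Call:
carry_out --deltas '[0,0,0,0.035,0.001,0,1,0,0,0,0.0345,0,0,1,0,0,0,0,0,0.03,1,0,0,0,0,0,0.025,1,0,0,0,0,0,0.007,1,0,0,0,0,0,0.004,1,0,0,0,0,0,0.003,1,0,0,0,0,0,0.003,1,0,0,0,0,0,0,1]'

```text
clock: 33.12
eef_pos: [451.3, 300.7, 88.3]
tool_rot: [3.141, -0.0, 1.571]
force: [0.0, -0.4, -0.5]
width: 20.9
gripper_force: 59.0
```

Call:
carry_out --deltas '[0,0,0,0,0,0.0015,1,0,0,0,0,0,0.001,1,0,0,0,0,0,0,1]'

```text
clock: 33.5
eef_pos: [451.2, 300.6, 85.6]
tool_rot: [-3.141, 0.0, 1.571]
force: [-0.5, -0.5, 0.6]
width: 21.1
gripper_force: 59.0
```

Depth matches the seated height of 85.2. I'll release, retreat and check.

Call:
carry_out --deltas '[0,0,0,0,0,0,0,0,0,0,0,0,0,0,0,0,0,0,0,0,0,0,0,0,0,0,-0.015,0,0,0,0,0,0,-0.03,0,0,0,0,0,0,-0.05,0,0,0,0,0,0,-0.05,0,0,0,0,-0.05,0,0,0,0,0,0,-0.05,0,0,0,0,0,0,0,0,0,0,0,0,0,0,0,0,0]'

```text
clock: 34.88
eef_pos: [451.5, 201.2, 231.3]
tool_rot: [3.141, -0.001, 1.571]
force: [-0.4, 0.3, -0.6]
width: 42.7
gripper_force: 0.0
```

```bash
python3 - <<'E'
from h import *
s=ctrl.read_state();print(s["clock"],s["eef_pos"],s["force"])
im=np.ascontiguousarray(ctrl.get_image("wrist")[:,:,::-1]);c=ctrl.calibration("wrist")
sc=np.ascontiguousarray(ctrl.get_image("scene")[:,:,::-1])
p=proj(c,(451,299,98)).astype(int);q=proj(ctrl.calibration("scene"),(451,299,50)).astype(int);print(p,q,proj(c,(451,299,64)))
y=max(p[1]-50,0);a=cv2.resize(im[y:y+100,p[0]-50:p[0]+50],(400,400),interpolation=cv2.INTER_CUBIC)
b=cv2.resize(sc[q[1]-30:q[1]+30,q[0]-30:q[0]+30],(400,400),interpolation=cv2.INTER_CUBIC)
cv2.imwrite("pics/end.png",np.hstack([a,b]))
E
```

```text
34.875 [451.48069522 201.21984319 231.29291852] [-0.43176922  0.32997281 -0.56308629]
[316  94] [235 159] [316.09534088  97.43007766]
```

View pics/end.png

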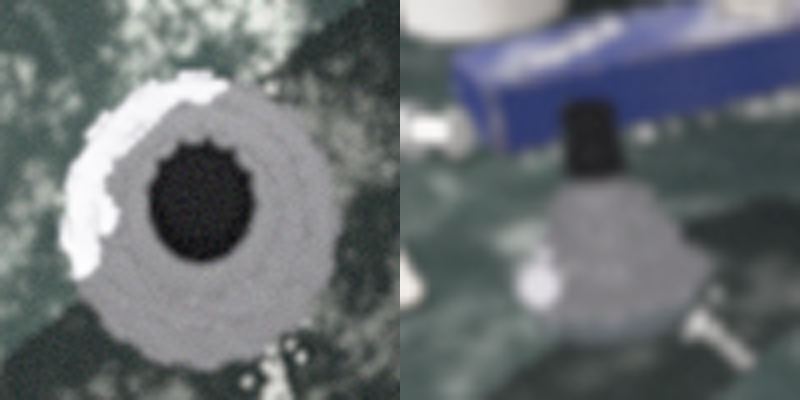

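The knob stands upright and centred on the tapered stack of three discs: knob at (200,200) in the left crop and (592,140) in the right. Handing in.

```bash
python3 -c "
from cell import ctrl
print(ctrl.finish_job())"
```

```text
the job is handed in; nothing more can be done
None
```

I handed the job in at about 35 s with all three discs and the knob stacked on the spindle pin; the last pictures showed the stack centred and the knob upright, I never noticed any contact with the bottle, beaker or jar, and the hand-in gave no verdict.

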